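# Load a counting cell under the stage clip and hold it flat

## Robot

A 6-joint arm with a two-finger parallel gripper is mounted at the origin on the work surface. World frame = base frame: x ahead of the robot, y to its left, z up, the work surface at z = 0. Lengths are in m, angles in rad, forces in N, time in s.
With the tool pointing down it reaches from about 0.325 to 0.925 m from the base axis. Payload 3.1 kg.
Tool frame: the origin (TCP) lies between the finger pads; the fingertips stand 14 mm ahead of it and the grasp point (between the pads) lies 5 mm behind it; z points along the fingers, y is the line along which they close (so a half turn about z gives the same grasp; the last joint's range is limited). The gripper opens to 85 mm and grips with 20 to 120 N. Pads are 22 mm wide; open, the fingers measure 114 mm over their backs; the gripper's body (76 mm by 85 mm) begins 54 mm behind the grasp point. The pads swing forward as they close: fully open they stand 13 mm farther back than shut.
Start: joints at [-1.259, 0.217, 1.613, -0, 1.311, -0.112], TCP at [0.257, -0.57, 0.245] pointing down, gripper open.
Joint ranges: [-2.75, 2.75], [-0.78, 2.1], [0.31, 2.55], [-1.13, 4.27], [0.13, 2.63], [-2.58, 2.58]. Speed limits (rad/s): [2.79, 2.79, 3.14, 3.14, 3.14, 3.14].

## Interface

Orientations are given as a rotation vector (axis times angle).
In Python, from plant import manip, eyes gives the robot as it stands.
- The arm moves only by the tool carry_out, never from a script. Its argument "targets" is one flat list of numbers, 7 for each row, row after row: the shift along the tool's x, y, z in mm, then the turn, a rotation vector about the tool's x, y, z in rad, then the closure, from 0 (fully open) to 1 (shut). In form: [tx, ty, tz, wx, wy, wz, jaw, tx, ty, tz, wx, wy, wz, jaw, ...]. A call has 1 to 5 rows; each row shifts and turns the commanded pose from where the row before left it, along the tool's axes as they then stand; what a row does not reach is not made up. A row lasts 1/12 s, in which the tool goes at most 41.7 mm and 7.16 degrees, less where a joint would pass 70% of its speed; a pose out of reach is approached as far as the arm can. A call with a gripper value outside its range is refused whole. The fingers move at their own pace and stop on an object; "force" is the grip in N (left out, the last holds). Time passes only in rows, so rows that do not move let the fingers close. It gives the time, the measured TCP pose, the force, the opening and the grip force at its end, in the units of the state.
- manip.get_obs(): the state, without advancing time (a new reading comes with each control period).
- eyes.read_camera(name): name is "scene" or "top" or "wrist"; returns a dict with "frame" (384x512x3 uint8, red, green, blue), "z_map" (384x512 float32, m along the optical axis (not along the pixel's ray), 0 where there is no reading), "mtx" (3x3 intrinsics, pixels), "view" (4x4, takes a point from world to camera coordinates). Camera axes: x right, y down, z forward; pixel columns grow to the right and rows downward; lengths in m; the calibration is good to about 2 mm. The wrist camera is an equidistant fisheye: a pixel r from the principal point sees the ray r / f radians off the axis. A picture is of the moment at which its call begins.
- manip.hand_in(): hands the job in; it is judged then, once.
The state is a dict: "clock": time; "joint_pos": joint angles; "joint_vel": joint speeds; "tau": joint torques, N m; "position": TCP position; "tool_rot": TCP orientation; "wrist_force": force on the tool from outside, world axes, zero at the start; "wrist_torque": the same for the moment, N m; "finger_gap": opening from 0.0 (shut) to 1.0 (fully open); "grasp_force": force on a finger pad.
Only numpy, scipy, OpenCV 4.12 (cv2) and the standard library are available. Lean on these libraries where they do the work, as an engineer would, in place of code of your own. Each camera call takes 0.05 s, during which the arm holds its last target. There are 200 camera calls.

## Task

Get the stereo microscope's light base ready for a count: first turn the lamp dial until its pointer is on the long index mark, then pick up the rectangular metal-framed counting cell, bring it onto the stage lying left-to-right, and tuck its end sideways under the toe of the left-hand clip, without prying the clip up, until the cell is centred on the round white window. Finish while holding it: your fingers stay on the cell and keep pressing it flat on the stage, with a steady, moderate push, so that I can tighten the clip screw. Leave the dial on its mark and the other things on the desk where they are.

Things in the scene. Friction and masses are not known exactly. Their poses are not given: they have to be found in the camera images.
- light_base: fixed light base of a stereo microscope: white box, black top; x -120 to +190, y -150 to +150, z 0 to 45 mm (the stage). Origin: on the desk, below the window's centre; x to its rear (away from the robot at yaw 0), y left, z up. Dial front right, clip in use left, second clip swung rearwards. Pillar at x = 150, y = 0, 245 mm high, an empty ring carrier turned rearwards on it.
- stage_center (a point): centre of the round white 95 mm window, flush in the stage, at (0, 0, 45) mm of light_base; axes as light_base. The cell belongs here, its long side along light_base y.
- parked_post (a point): foot, on the stage, of the post of the right-hand clip (not used) at (0, -100, 45) mm of light_base: 17 mm across, 21 mm high; its 12 mm wide leaf runs 79 mm from it to the rear.
- dial (a joint): lamp dial, rad, 0 to 3.6; grows clockwise seen from above and stays where left (friction 0.03 N m). Bar grip 44 x 11 mm, 19 high, on a 50 mm skirt; the white line on one half of the bar is the pointer, its direction light_base yaw + 1.8 - value, counter-clockwise from world x. The long index mark is at the dial's rear (light_base +x): value 1.80. Other marks are short ticks.
- dial_grip (a point): on the dial's axis (x = -82, y = -105 mm of light_base), 16 mm above the stage, in the middle of the bar grip, which spans 5 to 24 mm above the stage: grip across the bar here.
- clip (a joint): left-hand spring clip, rad: 0 at rest, grows as its toe is lifted. A bright steel leaf 12 mm wide points from its post (x = 0, y = +100 mm of light_base; thumbscrew to 21 mm above the stage) to the window, along light_base -y. It pivots at the post, 12 mm above the stage. Sprung to rest: 0.7 N at the toe starts lifting it, about 0.8 N more for every 5 mm.
- clip_bend (a point): underside of the leaf's lowest bend: x = 0, y = +33 mm of light_base, 8.5 mm above the stage (the screw is slack, so the leaf stands clear). Towards the post the underside rises to 11 mm above the stage.
- clip_toe (a point): tip of the upturned toe of the left-hand clip (mid-thickness), 14.5 mm above the stage, x = 0, y = +21 mm of light_base. From here the underside slopes down to clip_bend.
- cell: counting cell: plate 80 (x) x 36 (y) x 6 mm thick, aluminium frame, flush glass window, about 45 g, both ends alike, flat on the desk. Origin: centre of its underside; z up. Centred on the window, its left end reaches 19 mm past the clip's toe tip, with 2.5 mm of air under clip_bend. It can be gripped across its width near the other end, and pressed down with the same grip.
- spare_plate: spare round black stage plate, 95 mm across, 6 mm thick, on the desk; leave alone. Origin: centre of its underside
- oil_bottle: amber dropper bottle, 28 mm across, 79 mm high; leave alone. Origin: centre of its underside
- tally_counter: steel hand tally counter, about 46 mm across, 56 mm high; leave alone. Origin: its underside
- objective_can: round objective case, 41 mm across, 52 mm high; leave alone. Origin: centre of its underside
Not all that is in view belongs to the job. Of the things that look like the cell, the middle-sized one is meant.

How it is judged:
By the outcome, as a careful person would: the job done as asked, in the order asked, and still so for the second after the job is handed in, while the arm keeps its last pose, push and grip.
It also fails if it takes over 61 s, if anything falls off the work surface, if the arm or the gripper's body presses on something with over 40 N, if the wrist force passes 120 N, or if a joint passes its speed limit or range.

## Working session

There is one attempt and no reset: what is moved stays moved. The work goes in short steps, Python scripts to look and compute and a tool call to move; the robot and the scene stay as the last step left them, time stands still between calls to the robot, and variables do not carry over. Pictures are saved under pics/ and viewed, at most 10 in all, crops included, and the job is handed in when it is done.

Besides the shell and the picture viewer there is one more tool, called after ">>>" in YAML: its name, and indented under it one key for each argument. carry_out: Moves the arm, as the interface text tells. Its arguments: {"type":"object","properties":{"targets":{"type":"array","items":{"type":"number"}},"force":{"type":"number"}},"required":["targets"]}

```bash
mkdir -p pics; ls; python3 - <<'E'
from plant import manip, eyes
import numpy as np, cv2
print(manip.get_obs())
for n in ("scene","top"):
    c=eyes.read_camera(n); np.savez(f"{n}0.npz",**c)
    print(n,c["mtx"],c["view"])
    cv2.imwrite(f"pics/{n}0.png",cv2.resize(c["frame"][:,:,::-1],(800,600),interpolation=cv2.INTER_CUBIC))
E
```

```text
pics
{'clock': 0.0, 'joint_pos': array([-1.25917533e+00,  2.17741100e-01,  1.61493077e+00,  1.92993955e-06,
        1.31127843e+00, -1.12220173e-01]), 'joint_vel': array([ 0.0002875 , -0.00028945, -0.00243062, -0.00100564,  0.00178571,
       -0.00020836]), 'tau': array([ 3.81284453e-04, -3.96841300e+01, -3.03849971e+01, -6.52658446e-05,
        9.63438390e-03, -7.32644878e-06]), 'position': array([ 0.25681072, -0.56895139,  0.24397807]), 'tool_rot': array([-3.06901779e+00, -6.60301773e-01,  3.65430127e-04]), 'wrist_force': array([ 0.23542677, -0.45778958, -0.68433027]), 'wrist_torque': array([ 0.00801481,  0.05575766, -0.02075476]), 'grasp_force': 0.0, 'finger_gap': 1.0045418100508186}
scene [[383.43796477   0.         257.54759175]
 [  0.         383.43796477 197.01492522]
 [  0.           0.           1.        ]] [[ 0.04243889  0.99909246  0.00363298  0.00304545]
 [ 0.71864103 -0.02799948 -0.69481731 -0.32872501]
 [-0.69408501  0.03209808 -0.7191771   1.4705025 ]
 [ 0.          0.          0.          1.        ]]
top [[352.56505848   0.         249.67028053]
 [  0.         352.56505848 187.06240319]
 [  0.           0.           1.        ]] [[-0.02900673 -0.99954666 -0.00806767  0.0065056 ]
 [-0.99526369  0.02962973 -0.09258658  0.53053552]
 [ 0.09278364  0.00534383 -0.99567195  1.08770787]
 [ 0.          0.          0.          1.        ]]
```

View pics/top0.png

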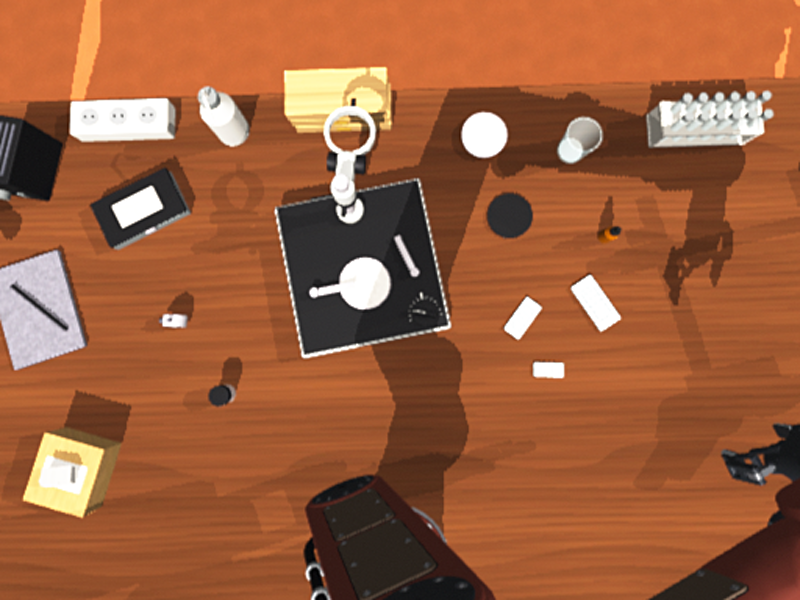

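View pics/scene0.png

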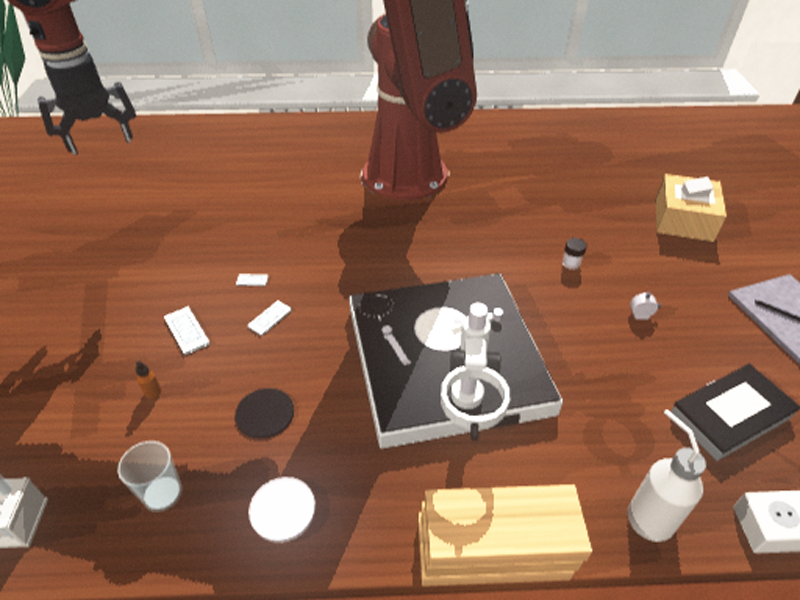

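Candidates for the cell in the top view (800x600): white plates at (523,318), (595,302) and (548,370). By size, (523,318) is the middle one. I'll check that with sizes and a close crop.

```bash
cat > h.py <<'E'
import numpy as np, cv2
from scipy.spatial.transform import Rotation as R
def load(n): return dict(np.load(n))
def on_plane(c,px,z):
    """pixel(s) of a pinhole camera -> world points at height z"""
    V=c["view"];Rw=V[:3,:3].T;o=-Rw@V[:3,3]
    p=np.atleast_2d(px).astype(float)
    d=np.c_[p,np.ones(len(p))]@np.linalg.inv(c["mtx"]).T@Rw.T
    return o+d*((z-o[2])/d[:,2])[:,None]
def from_depth(c,px):
    p=np.atleast_2d(px);zz=c["z_map"][p[:,1].astype(int),p[:,0].astype(int)]
    q=(np.c_[p,np.ones(len(p))]@np.linalg.inv(c["mtx"]).T)*zz[:,None]
    return (q-c["view"][:3,3])@c["view"][:3,:3]
def proj(c,P):
    q=np.atleast_2d(P)@c["view"][:3,:3].T+c["view"][:3,3];q=q@c["mtx"].T
    return q[:,:2]/q[:,2:]
E
python3 - <<'E'
from h import *
s=512/800
cams={n:load(n+"0.npz") for n in("top","scene")}
seeds={"top":[(523,318),(595,302),(548,370)],"scene":[(270,317),(187,330),(252,280)]}
for n,c in cams.items():
    hsv=cv2.cvtColor(c["frame"],cv2.COLOR_RGB2HSV)
    m=((hsv[...,1]<90)&(hsv[...,2]>110)).astype(np.uint8)
    _,lab,_,_=cv2.connectedComponentsWithStats(m)
    for p in seeds[n]:
        u,v=int(p[0]*s),int(p[1]*s);l=lab[v,u]
        ys,xs=np.nonzero(lab==l)
        D=from_depth(c,np.c_[xs,ys]);z=np.median(D[:,2])
        W=on_plane(c,np.c_[xs,ys],.006)[:,:2]
        r=cv2.minAreaRect((W*1000).astype(np.float32))
        print(n,p,len(xs),"z",z.round(4),r, W.mean(0).round(4))
    # stage plane from depth
for n,pts in {"top":[(300,240),(320,300),(330,330),(400,200),(395,310)],"scene":[(400,380),(385,330),(480,285),(525,370)]}.items():
    print(n,from_depth(cams[n],np.array(pts)*s).round(4).tolist())
c=cams["top"]
cv2.imwrite("pics/topcrop.png",cv2.resize(c["frame"][105:250,170:410,::-1],None,fx=3.3,fy=3.3,interpolation=cv2.INTER_CUBIC))
c=cams["scene"]
cv2.imwrite("pics/scenecrop.png",cv2.resize(c["frame"][165:295,150:370,::-1],None,fx=3.6,fy=3.6,interpolation=cv2.INTER_CUBIC))
E
```

```text
top (523, 318) 344 z 0.0053 ((472.9838562011719, -276.53387451171875), (41.038700103759766, 84.94235229492188), 51.94139099121094) [ 0.4729 -0.2765]
top (595, 302) 584 z 0.0073 ((499.6557922363281, -426.3391418457031), (110.87628936767578, 53.95201873779297), 31.630334854125977) [ 0.4995 -0.4264]
top (548, 370) 201 z 0.0033 ((367.1824035644531, -322.9791564941406), (59.94961166381836, 31.651874542236328), 86.96664428710938) [ 0.3667 -0.3229]
scene (270, 317) 309 z 0.0043 ((475.6629333496094, -274.87255859375), (43.03606414794922, 85.81452941894531), 52.19447326660156) [ 0.4768 -0.2751]
scene (187, 330) 528 z 0.0064 ((501.1950378417969, -424.03924560546875), (117.51386260986328, 50.296630859375), 31.27318572998047) [ 0.5027 -0.4234]
scene (252, 280) 155 z 0.0025 ((370.0307312011719, -320.48077392578125), (60.818336486816406, 31.93012046813965), 87.78528594970703) [ 0.3703 -0.3208]
top [[0.6385, 0.1676, 0.0481], [0.5174, 0.1302, 0.0444], [0.4575, 0.1114, 0.0451], [0.7148, -0.0345, 0.0438], [0.4931, -0.0178, 0.0463]]
scene [[0.6616, -0.0353, 0.0428], [0.5695, -0.0574, 0.0635], [0.4415, 0.1256, 0.0409], [0.6482, 0.1733, 0.0415]]
```

View pics/topcrop.png

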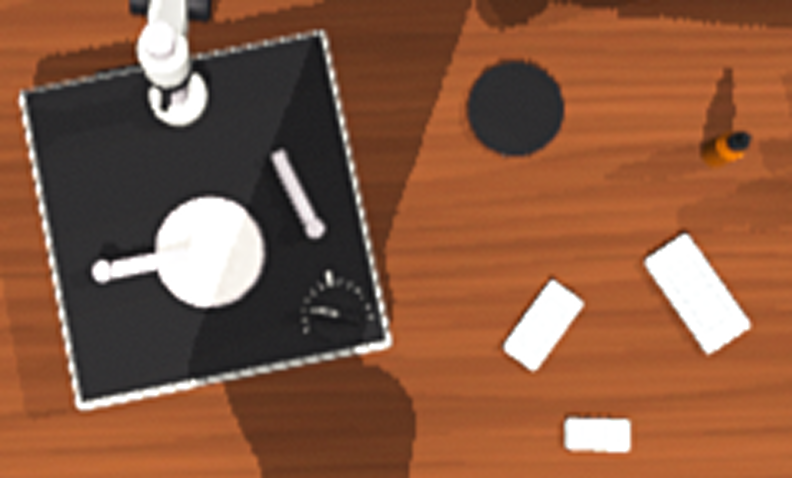

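View pics/scenecrop.png

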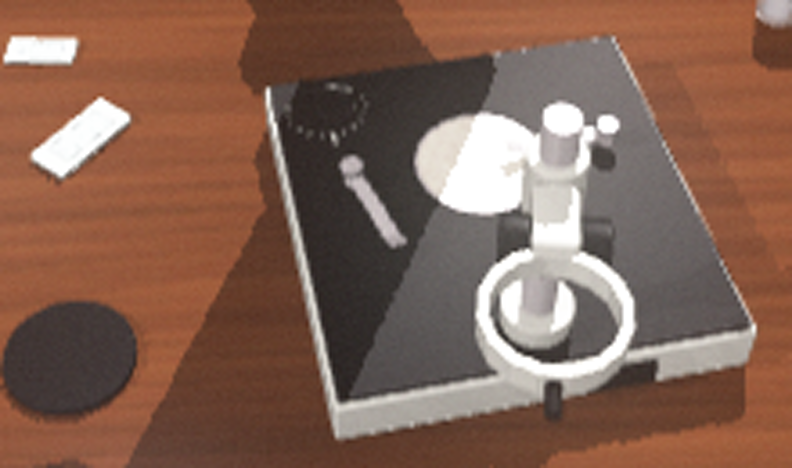

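```bash
python3 - <<'E'
from h import *
t=load("top0.npz");s=load("scene0.npz")
loc=np.array([[-120,150],[-120,-150],[190,-150],[190,150]])/1000
def fit(P,L):
    a=P-P.mean(0);b=L-L.mean(0);th=np.arctan2((b[:,0]*a[:,1]-b[:,1]*a[:,0]).sum(),(b*a).sum())
    M=np.array([[np.cos(th),-np.sin(th)],[np.sin(th),np.cos(th)]]);o=P.mean(0)-M@L.mean(0)
    return th,o,M,(P-(L@M.T+o))
ct=lambda p:np.array(p)/3.3-.0+[170,105]
cs=lambda p:np.array(p)/3.6+[150,165]
for c,f,p in((t,ct,[(80,407),(388,345),(322,34),(22,97)]),(s,cs,[(612,38),(267,90),(337,405),(753,325)])):
    W=on_plane(c,f(p),.045)[:,:2];th,o,M,res=fit(W,loc)
    print(np.degrees(th),th,o,(res*1000).round(1).tolist())
th,o,M,_=fit(on_plane(t,ct([(80,407),(388,345),(322,34),(22,97)]),.045)[:,:2],loc)
print("window top",on_plane(t,ct([(210,251)]),.045)," scene",on_plane(s,cs([(482,163)]),.045))
print("dial",M@[-.082,-.105]+o,"px crop",(proj(t,[*(M@[-.082,-.105]+o),.069])-[170,105])*3.3)
print("bar white line",on_plane(t,ct([(325,312)]),.069),"long mark",on_plane(t,ct([(329,277)]),.045), "exp", M@[-.082+.035,-.105]+o)
print("parked post",on_plane(t,ct([(316,230)]),.066),M@[0,-.1]+o)
print("lclip post",on_plane(t,ct([(101,271)]),.066),M@[0,.1]+o)
#two view cell centre triangulation
from scipy.optimize import least_squares
A=np.array([523,318])*.64
E
```

```text
9.898665270025075 0.17276430051475114 [0.54508993 0.03998411] [[5.5, -2.7], [3.0, 4.7], [-3.8, 2.9], [-4.7, -4.9]]
10.037426019095738 0.17518613245856784 [0.55537352 0.04336302] [[6.5, -3.0], [4.7, 5.5], [-5.6, 2.6], [-5.6, -5.1]]
window top [[0.54877739 0.03999682 0.045     ]]  scene [[0.55351943 0.04584693 0.045     ]]
dial [ 0.48236078 -0.0775491 ] px crop [[338.92401575 316.51210997]]
bar white line [[ 0.48686137 -0.06497397  0.069     ]] long mark [[ 0.52092624 -0.07096372  0.045     ]] exp [ 0.51683975 -0.07153238]
parked post [[ 0.56299684 -0.05938638  0.066     ]] [ 0.56228055 -0.05852722]
lclip post [[0.53090335 0.1398201  0.066     ]] [0.52789932 0.13849544]
```

The crops show the frame plate at top-crop (543,325), which measures about 81x37 mm, so it is the cell. The others are about 110x52 and 60x30. The dial pointer points roughly left, away from the long mark at (329,277). Base is at about (0.550, 0.041), yaw 0.174. I'll move over the dial and look with the wrist camera.

>>> carry_out:
  targets: [30,-26,0,0,0,0,0,30,-26,0,0,0,0,0,30,-26,0,0,0,0,0,30,-26,0,0,0,0,0,30,-26,0,0,0,0,0]

```text
clock: 0.52
position: [0.3404, -0.3875, 0.2446]
tool_rot: [-3.07, -0.659, 0.0]
wrist_force: [1.4, 0.5, 1.0]
finger_gap: 0.994
grasp_force: 0.0
```

>>> carry_out:
  targets: [30,-26,0,0,0,0,0,30,-26,0,0,0,0,0,30,-26,0,0,0,0,0,30,-26,0,0,0,0,0,30,-26,0,0,0,0,0]

```text
clock: 0.93
position: [0.4237, -0.2073, 0.245]
tool_rot: [-3.071, -0.66, 0.0]
wrist_force: [1.2, -0.2, 0.3]
finger_gap: 1.003
grasp_force: 0.0
```

>>> carry_out:
  targets: [30,-26,0,0,0,0,0,30,-26,0,0,0,0,0,30,-26,0,0,0,0,0,0,0,0,0,0,-0.11,0,0,0,0,0,0,-0.11,0]

```text
clock: 1.35
position: [0.4739, -0.0985, 0.2448]
tool_rot: [-2.974, -1.009, 0.001]
wrist_force: [0.1, -1.2, -0.6]
finger_gap: 1.0
grasp_force: 0.0
```

>>> carry_out:
  targets: [0,0,0,0,0,-0.11,0,0,0,0,0,0,-0.11,0,0,0,0,0,0,-0.11,0,0,0,0,0,0,-0.11,0,0,0,0,0,0,-0.11,0]

```text
clock: 1.77
position: [0.4731, -0.101, 0.2447]
tool_rot: [-2.593, -1.773, 0.001]
wrist_force: [0.6, 0.2, -0.7]
finger_gap: 1.002
grasp_force: 0.0
```

```bash
cat >> h.py <<'E'
def snap(tag,n="wrist"):
    from plant import manip,eyes
    c=eyes.read_camera(n);np.savez(f"{n}{tag}.npz",**c)
    cv2.imwrite(f"pics/{n}{tag}.png",cv2.resize(c["frame"][:,:,::-1],(800,600),interpolation=cv2.INTER_CUBIC))
    return c,manip.get_obs()
def state():
    from plant import manip
    o=manip.get_obs();M=R.from_rotvec(o["tool_rot"]).as_matrix()
    print("t",round(float(o["clock"]),2),"p",(o["position"]*1000).round(1),"a",round(float(np.arctan2(M[1,0],M[0,0])),4),"tilt",(M[:2,2]).round(4),"F",o["wrist_force"].round(2),"T",o["wrist_torque"].round(3),"gap",round(float(o["finger_gap"])*85,1),"g",round(float(o["grasp_force"]),1),"q",o["joint_pos"].round(2))
    return o,M
def shift(target):
    """tool-axis shift, mm, from the measured pose to a world target"""
    o,M=state();print("shift",(M.T@(np.array(target)-o["position"])*1000).round(1))
def fray(c,px):
    """fisheye pixels -> world origin and unit rays"""
    K=c["mtx"];p=(np.atleast_2d(px)-K[:2,2])/[K[0,0],K[1,1]];r=np.linalg.norm(p,axis=1,keepdims=True)
    d=np.c_[p/r*np.sin(r),np.cos(r)];V=c["view"];return -V[:3,:3].T@V[:3,3],d@V[:3,:3]
def fplane(c,px,z):
    o,d=fray(c,px);return o+d*((z-o[2])/d[:,2])[:,None]
def fproj(c,P):
    q=np.atleast_2d(P)@c["view"][:3,:3].T+c["view"][:3,3];rr=np.linalg.norm(q[:,:2],axis=1)
    th=np.arctan2(rr,q[:,2]);return q[:,:2]/rr[:,None]*th[:,None]*c["mtx"][0,0]+c["mtx"][:2,2]
E
python3 - <<'E'
from h import *
c,o=snap("1");state()
print(c["mtx"],c["view"])
th=.174;M=np.array([[np.cos(th),-np.sin(th)],[np.sin(th),np.cos(th)]])
for n,l,z in(("dial",(-.082,-.105),.069),("win",(0,0),.045),("post",(0,-.1),.066)):
    print(n,fproj(c,[*(M@l+[.550,.041]),z])*800/512)
E
```

```text
t 1.82 p [ 473.1 -101.   244.7] a 1.2027 tilt [-0.0011  0.0004] F [-0.03 -0.19  0.45] T [-0.02  -0.062 -0.074] gap 84.9 g 0.0 q [-0.36 -0.09  1.94  0.    1.29  0.01]
[[297.31863964   0.         254.84031115]
 [  0.         297.31863964 191.17453257]
 [  0.           0.           1.        ]] [[ 0.9322342  -0.36185226 -0.00153046 -0.47713417]
 [-0.34705446 -0.89529215  0.27929405  0.03867762]
 [-0.10243339 -0.25983632 -0.9602044   0.40054138]
 [ 0.          0.          0.          1.        ]]
dial [[405.57181816 234.05984171]]
win [[427.89994443  45.47276971]]
post [[507.36127981 165.61619637]]
```

View pics/wrist1.png

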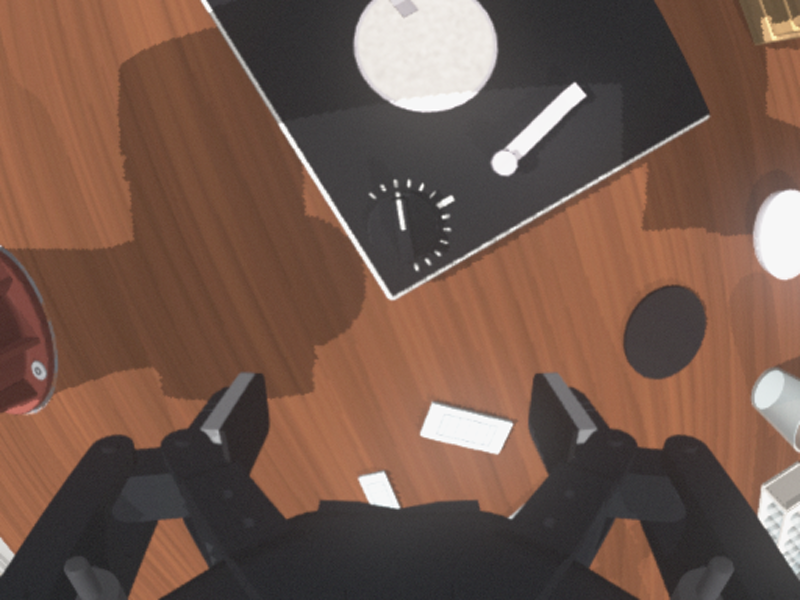

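The wrist view shows the pointer line from (404,229) to (398,193), the long mark at (446,202), the window centre at (426,46), the right post at (504,162), the base corner at (392,297) and the cell corners at (433,403), (513,419), (496,454) and (421,436).

```bash
python3 - <<'E'
from h import *
c=load("wrist1.npz");f=lambda p:np.array(p)*.64
print("corner",fplane(c,f([(392,297)]),.045))
print("win",fplane(c,f([(426,46)]),.045)); print("post",fplane(c,f([(504,162)]),.066))
L=fplane(c,f([(404,229),(398,193)]),.069);d=L[1]-L[0];print("line",L,"ang",np.arctan2(d[1],d[0]),"len",np.linalg.norm(d))
print("mark",fplane(c,f([(446,202)]),.045))
C=fplane(c,f([(433,403),(513,419),(496,454),(421,436)]),.006)[:,:2]
print("cell",C,C.mean(0),cv2.minAreaRect((C*1000).astype(np.float32)))
m=((C[1]-C[0])+(C[2]-C[3]));print("dir",np.arctan2(m[1],m[0]))
# depth on key pts -> heights (z_map along the optical axis)
for p in((404,229),(415,215),(380,240),(470,430),(504,162),(430,290)):
    u,v=(f(p)).astype(int);o,dd=fray(c,[(u,v)]);P=o+dd*(c["z_map"][v,u]/(dd@c["view"][2,:3]))[:,None];print(p,P.round(4))
# scene/top estimates of triangulated window: fit base from wrist pts
th=.174
for th in(.165,.174,.183):
    M=np.array([[np.cos(th),-np.sin(th)],[np.sin(th),np.cos(th)]])
    print(th,[ (fplane(c,f([p]),z)[0,:2]-M@l).round(4).tolist() for p,l,z in(((392,297),(-.12,-.15),.045),((426,46),(0,0),.045),((504,162),(0,-.1),.066))])
E
```

```text
corner [[ 0.46048922 -0.11986303  0.045     ]]
win [[0.54860662 0.04108011 0.045     ]]
post [[ 0.56595931 -0.05446637  0.066     ]]
line [[ 0.48766384 -0.07308682  0.069     ]
 [ 0.49259114 -0.04948786  0.069     ]] ang 1.3649606439236257 len 0.024107861996979035
mark [[ 0.52140659 -0.06868727  0.045     ]]
cell [[ 0.45394762 -0.23553402]
 [ 0.51767735 -0.28095515]
 [ 0.49171112 -0.31334998]
 [ 0.43173363 -0.26502805]] [ 0.47376743 -0.2737168 ] ((474.2109375, -272.71844482421875), (41.517120361328125, 78.1347885131836), 51.28590393066406)
dir -0.6484628157131723
(404, 229) [[ 0.4874 -0.0722  0.0698]]
(415, 215) [[ 0.4973 -0.0682  0.0497]]
(380, 240) [[ 0.4685 -0.0759  0.0507]]
(470, 430) [[ 0.4754 -0.2756  0.0058]]
(504, 162) [[ 0.5657 -0.0536  0.0656]]
(430, 290) [[ 4.869e-01 -1.366e-01 -2.000e-04]]
0.165 [[0.5542, 0.0478], [0.5486, 0.0411], [0.5495, 0.0442]]
0.174 [[0.5527, 0.0486], [0.5486, 0.0411], [0.5486, 0.044]]
0.183 [[0.5512, 0.0495], [0.5486, 0.0411], [0.5478, 0.0439]]
```

>>> carry_out:
  targets: [0,0,0,0,0,-0.08,0.6,0,0,0,0,0,-0.08,0.6,14,4,30,0,0,0,0.6,15,4,30,0,0,0,0.6,0,0,35,0,0,0,0.6]
  force: 30

```text
clock: 2.23
position: [0.4897, -0.0735, 0.1509]
tool_rot: [2.448, 1.964, 0.006]
wrist_force: [0.1, 0.2, -0.2]
finger_gap: 0.399
grasp_force: 0.0
```

>>> carry_out:
  targets: [0,0,30,0,0,0,0.65,0,0,0,0,0,0,0.65]

```text
clock: 2.4
position: [0.4816, -0.0726, 0.1134]
tool_rot: [-2.441, -1.958, 0.013]
wrist_force: [-1.6, -0.6, -0.8]
finger_gap: 0.346
grasp_force: 0.0
```

```bash
python3 - <<'E'
from h import *
c,o=snap("2");state()
print(fproj(c,[[.487,-.0745,.069],[.550,.043,.045]])*800/512)
E
```

```text
t 2.45 p [483.8 -73.4 116.5] a 1.3524 tilt [-0.0095  0.0029] F [0.13 0.45 0.42] T [-0.052  0.008  0.037] gap 29.9 g 0.0 q [-0.29  0.09  2.02 -0.    1.04 -0.08]
[[413.76080407 352.33764555]
 [499.3912842   42.82093012]]
```

View pics/wrist2.png

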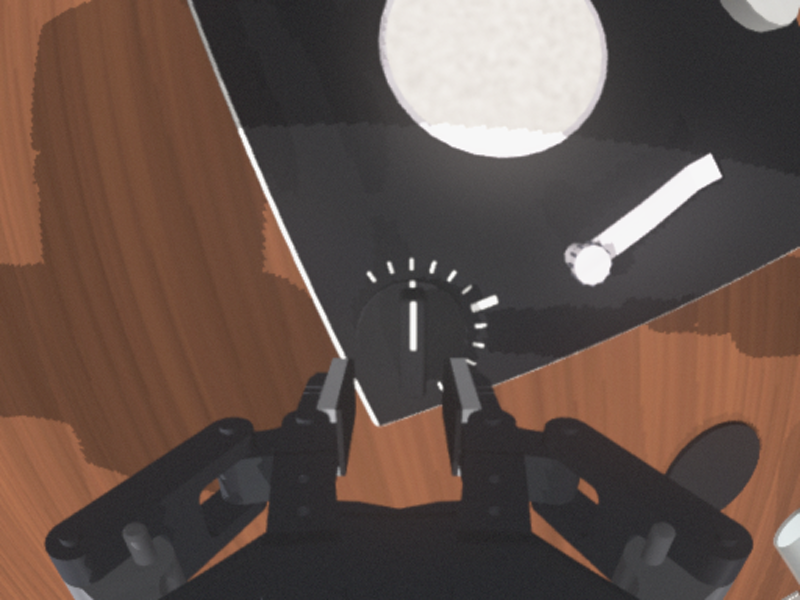

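The bar line runs from (413,301) to (413,350), lies between the pads and matches the predicted axis.

```bash
python3 - <<'E'
from h import *
c=load("wrist2.npz");f=lambda p:np.array(p)*.64
L=fplane(c,f([(413,350),(413,301)]),.069);d=L[1]-L[0];print(L,np.arctan2(d[1],d[0]),np.linalg.norm(d))
print("mark in/out",fplane(c,f([(472,307),(497,298)]),.045),"win",fplane(c,f([(493,46)]),.045),"post",fplane(c,f([(592,264)]),.066))
shift([*L[0][:2],.075])
E
```

```text
[[ 0.48690966 -0.07343615  0.069     ]
 [ 0.49113495 -0.05335015  0.069     ]] 1.3634594749544315 0.020525603555531326
mark in/out [[ 0.51523044 -0.0686695   0.045     ]
 [ 0.52704    -0.06694843  0.045     ]] win [[0.54690827 0.04197015 0.045     ]] post [[ 0.5658192  -0.05439714  0.066     ]]
t 2.45 p [483.8 -73.4 116.5] a 1.3524 tilt [-0.0095  0.0029] F [0.13 0.45 0.42] T [-0.052  0.008  0.037] gap 29.9 g 0.0 q [-0.29  0.09  2.02 -0.    1.04 -0.08]
shift [ 0.6  3.5 41.4]
```

>>> carry_out:
  targets: [0,0,15,0,0,0,0.68,0,0,15,0,0,0,0.68,0,0,8,0,0,0,0.68,0,0,0,0,0,0,0.68,0,0,0,0,0,0,0.68]

```text
clock: 2.87
position: [0.4884, -0.075, 0.0835]
tool_rot: [2.449, 1.966, 0.001]
wrist_force: [-0.3, -0.0, 0.2]
finger_gap: 0.323
grasp_force: 0.0
```

```bash
python3 - <<'E'
from h import *
shift([.4872,-.0738,.068])
E
```

```text
t 2.87 p [488.4 -75.   83.5] a 1.3531 tilt [ 0.0014 -0.0004] F [-0.27 -0.02  0.19] T [-0.018 -0.014 -0.048] gap 27.5 g 0.0 q [-0.29  0.15  2.03  0.    0.96 -0.08]
shift [ 0.9 -1.4 15.5]
```

>>> carry_out:
  targets: [1,-1,8,0,0,-0.01,0.68,0,0,7,0,0,0,0.68,0,0,2,0,0,0,0.68,0,0,0,0,0,0,0.68]

```text
clock: 3.2
position: [0.4861, -0.0732, 0.0646]
tool_rot: [-2.438, -1.979, 0.001]
wrist_force: [0.6, 0.2, -0.4]
finger_gap: 0.319
grasp_force: 0.0
```

>>> carry_out:
  targets: [0,0,0,0,0,0,1,0,0,0,0,0,0,1,0,0,0,0,0,0,1,0,0,0,0,0,0,1]
  force: 40

```text
clock: 3.53
position: [0.4867, -0.0734, 0.0654]
tool_rot: [-2.439, -1.98, 0.0]
wrist_force: [-1.0, -0.6, 1.2]
finger_gap: 0.118
grasp_force: 42.8
```

```bash
python3 - <<'E'
from h import *
state()
E
```

```text
t 3.53 p [486.7 -73.4  65.4] a 1.3637 tilt [-0.0003  0.0001] F [-0.98 -0.63  1.22] T [ 0.103  0.13  -0.021] gap 10.0 g 42.8 q [-0.29  0.18  2.04  0.    0.92 -0.09]
```

>>> carry_out:
  targets: [0,0,0,0,0,0.1,1,0,0,0,0,0,0.1,1,0,0,0,0,0,0.1,1,0,0,0,0,0,0.1,1,0,0,0,0,0,0.1,1]

```text
clock: 3.95
position: [0.4873, -0.0737, 0.0654]
tool_rot: [2.855, 1.308, 0.002]
wrist_force: [-0.0, -0.6, -1.1]
finger_gap: 0.115
grasp_force: 42.6
```

>>> carry_out:
  targets: [0,0,0,0,0,0.1,1,0,0,0,0,0,0.1,1,0,0,0,0,0,0.1,1,0,0,0,0,0,0.1,1,0,0,0,0,0,0.1,1]

```text
clock: 4.37
position: [0.4878, -0.0743, 0.0655]
tool_rot: [3.089, 0.561, 0.003]
wrist_force: [1.0, -2.0, -3.3]
finger_gap: 0.118
grasp_force: 42.4
```

>>> carry_out:
  targets: [0,0,0,0,0,0.1,1,0,0,0,0,0,0.08,1,0,0,0,0,0,0,1,0,0,0,0,0,0,1]

```text
clock: 4.7
position: [0.4878, -0.0745, 0.0655]
tool_rot: [3.126, 0.292, 0.004]
wrist_force: [3.4, -5.2, -3.9]
finger_gap: 0.117
grasp_force: 42.2
```

```bash
python3 - <<'E'
from h import *
state()
E
```

```text
t 4.7 p [487.8 -74.5  65.5] a 0.1862 tilt [ 0.0026 -0.0022] F [ 3.38 -5.18 -3.89] T [-0.822 -0.415 -0.055] gap 9.9 g 42.2 q [-0.29  0.18  2.04 -0.    0.92  1.09]
```

Now I'll release, back off upward and check the pointer.

>>> carry_out:
  targets: [0,0,0,0,0,0,0.68,0,0,0,0,0,0,0.68,0,0,0,0,0,0,0.68,0,0,-20,0,0,0,0.6,0,0,-30,0,0,0,0.6]

```text
clock: 5.12
position: [0.4833, -0.0721, 0.1125]
tool_rot: [-3.124, -0.289, 0.013]
wrist_force: [1.4, 0.2, -0.3]
finger_gap: 0.397
grasp_force: 0.0
```

>>> carry_out:
  targets: [0,0,0,0,0,0,0.6,0,0,0,0,0,0,0.6,0,0,0,0,0,0,0.6]

```text
clock: 5.37
position: [0.4866, -0.0731, 0.1152]
tool_rot: [-3.128, -0.289, 0.0]
wrist_force: [0.0, -1.0, -0.5]
finger_gap: 0.398
grasp_force: 0.0
```

```bash
python3 - <<'E'
from h import *
c,o=snap("3");state()
u,v=(fproj(c,[.50,-.0715,.06])[0]).astype(int);print(u,v)
u0,v0=max(u-70,0),max(v-52,0);print(u0,v0)
cv2.imwrite("pics/w3c.png",cv2.resize(c["frame"][v0:v0+105,u0:u0+140,::-1],None,fx=5.6,fy=5.6,interpolation=cv2.INTER_CUBIC))
E
```

```text
t 5.42 p [485.9 -73.  114.5] a 0.1841 tilt [-0.0018  0.0008] F [-0.37 -0.44 -0.71] T [-0.009  0.002 -0.017] gap 34.3 g 0.0 q [-0.29  0.09  2.02  0.    1.03  1.09]
257 197
187 145
```

View pics/w3c.png

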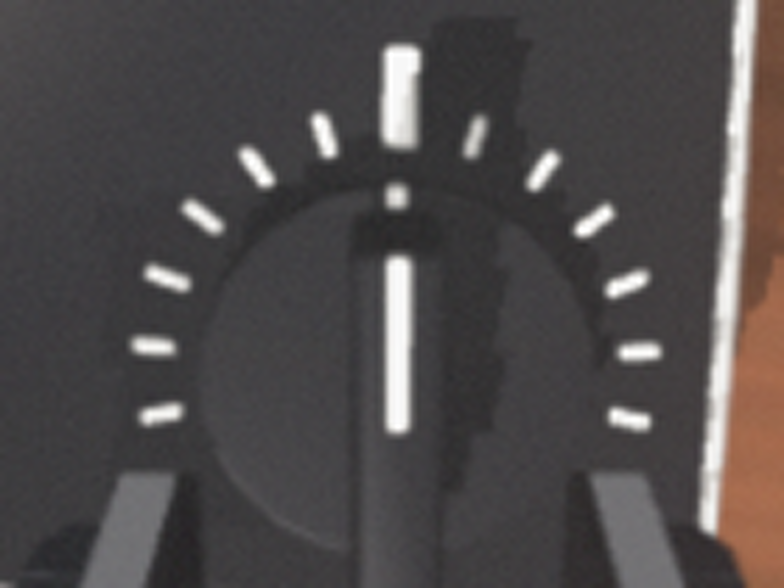

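The pointer line (398,258-432) sits on the long mark (401,48-148). I'll check the angle numerically and get the base pose.

```bash
python3 - <<'E'
from h import *
c=load("wrist3.npz");f=lambda p:np.array(p)/5.6+[187,145]-.0
an=lambda L:np.arctan2(*(L[1]-L[0])[1::-1])
L=fplane(c,f([(398,432),(397.5,258)]),.069);m=fplane(c,f([(400,148),(402,48)]),.045);d=fplane(c,f([(396,196)]),.050)
sk=fplane(c,f([(200,370),(600,370)]),.050)
print("line",L,an(L),"mark",m,an(m),"axis->mark",an([L[0],m.mean(0)]),"axis->dot",an([L[0],d[0]]))
# base right edge direction
e=fplane(c,f([(746,0),(706,530)]),.045);print("edge",e,an([e[1],e[0]]))
E=None
w=cv2.cvtColor(c["frame"],cv2.COLOR_RGB2HSV)
# window centre by circle of bright, unsaturated pixels on z=.045
m=((w[...,1]<60)&(w[...,2]>150)).astype(np.uint8)
u,v=fproj(c,[.549,.042,.045])[0].astype(int);print(u,v)
n,lab,st,ce=cv2.connectedComponentsWithStats(m);l=lab[v,u];print(st[l])
ct=max(cv2.findContours((lab==l).astype(np.uint8),cv2.RETR_EXTERNAL,cv2.CHAIN_APPROX_NONE)[0],key=len)[:,0,:]
P=fplane(c,ct,.045)[:,:2]
from scipy.optimize import least_squares
s=least_squares(lambda q:np.hypot(P[:,0]-q[0],P[:,1]-q[1])-.0475,[.549,.042],loss="soft_l1",f_scale=.001);print(s.x,np.median(abs(s.fun)))
E
```

```text
line [[ 0.48695227 -0.07434517  0.069     ]
 [ 0.5070759  -0.0704443   0.069     ]] 0.19147068326410405 mark [[ 0.51403061 -0.06963288  0.045     ]
 [ 0.52621949 -0.06755887  0.045     ]] 0.16854186964204804 axis->mark 0.17160893490262413 axis->dot 0.19218189844495
edge [[ 0.54019411 -0.10753618  0.045     ]
 [ 0.47071107 -0.11954098  0.045     ]] 0.17108404861614593
112 97
[    9    29   170   138 13784]
[0.54877667 0.04624914] 0.004173211239392863
```

Yaw is about 0.172 and the dial reads about 1.785, which is on the mark. Next is the cell: translate, then turn.

>>> carry_out:
  targets: [0,0,-20,0,0,0,0.2,-6,36,0,0,0,0,0.2,-5,36,0,0,0,0,0.2,-5,36,0,0,0,0,0.2,-5,36,0,0,0,0,0.2]

```text
clock: 5.83
position: [0.4915, -0.2194, 0.1338]
tool_rot: [-3.126, -0.29, 0.003]
wrist_force: [-0.6, 0.9, 0.5]
finger_gap: 0.8
grasp_force: 0.0
```

>>> carry_out:
  targets: [-5,36,0,0,0,-0.06,0.2,-6,36,0,0,0,-0.12,0.2,0,0,0,0,0,-0.12,0.2,0,0,0,0,0,-0.12,0.2,0,0,0,0,0,-0.12,0.2]

```text
clock: 6.25
position: [0.4957, -0.2917, 0.1331]
tool_rot: [-2.932, -1.117, 0.003]
wrist_force: [-0.3, -0.2, -0.5]
finger_gap: 0.796
grasp_force: 0.0
```

>>> carry_out:
  targets: [0,0,0,0,0,-0.12,0.2,0,0,0,0,0,-0.12,0.2,0,0,0,0,0,-0.12,0.2,0,0,0,0,0,-0.12,0.2,0,0,0,0,0,-0.12,0.2]

```text
clock: 6.67
position: [0.4959, -0.2906, 0.1332]
tool_rot: [-2.469, -1.936, 0.001]
wrist_force: [0.3, -0.2, 0.3]
finger_gap: 0.799
grasp_force: 0.0
```

>>> carry_out:
  targets: [0,0,0,0,0,-0.12,0.2,0,0,0,0,0,-0.12,0.2,0,0,0,0,0,-0.12,0.2,0,0,0,0,0,-0.12,0.2,0,0,0,0,0,-0.12,0.2]

```text
clock: 7.08
position: [0.4959, -0.2906, 0.1332]
tool_rot: [-1.787, -2.579, -0.001]
wrist_force: [0.3, -0.7, 0.2]
finger_gap: 0.799
grasp_force: 0.0
```

>>> carry_out:
  targets: [0,0,0,0,0,-0.12,0.2,0,0,0,0,0,-0.12,0.2,0,0,0,0,0,-0.12,0.2,0,0,20,0,0,-0.06,0.2,0,0,0,0,0,0,0.2]

```text
clock: 7.5
position: [0.4942, -0.2893, 0.1107]
tool_rot: [-1.215, -2.888, -0.004]
wrist_force: [-1.8, 1.3, -0.8]
finger_gap: 0.806
grasp_force: 0.0
```

```bash
python3 - <<'E'
from h import *
c,o=snap("4");state()
E
```

```text
t 7.55 p [ 494.4 -289.5  111.6] a 2.3425 tilt [-0.0066  0.0051] F [-0.11 -0.17  0.36] T [-0.016  0.002 -0.032] gap 68.3 g 0.0 q [-0.65  0.26  1.83  0.    1.06 -1.42]
```

View pics/wrist4.png

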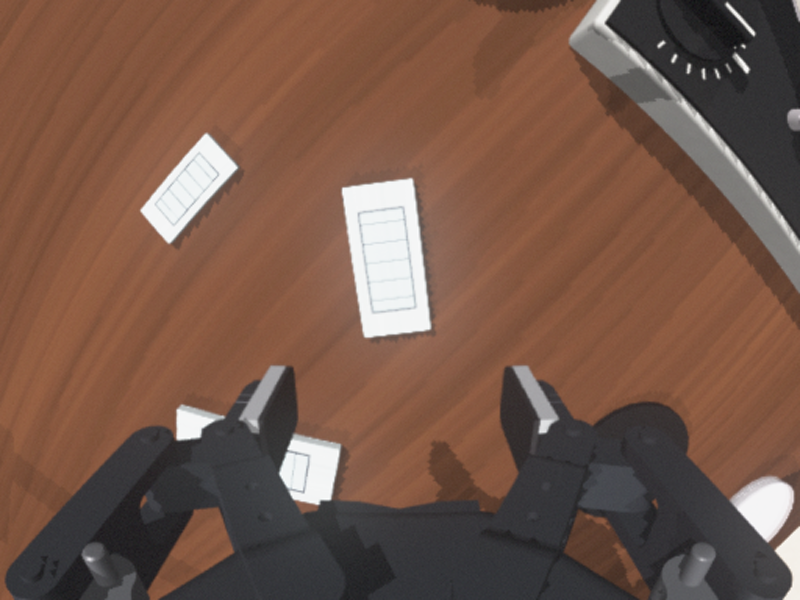

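The cell's corners in the wrist view are at (342,187), (413,179), (430,330) and (365,338). It is turned slightly from the tool, so I'll compute the grasp.

```bash
python3 - <<'E'
from h import *
c=load("wrist4.npz");f=lambda p:np.array(p)*.64
C=fplane(c,f([(342,187),(413,179),(430,330),(365,338)]),.006)
print(C.round(4)); print("sides",np.linalg.norm(np.roll(C,-1,0)-C,axis=1).round(4))
m=(C[0]+C[1]-C[2]-C[3]);a=np.arctan2(m[1],m[0]);ce=C.mean(0);print("centre",ce,"dir",a)
for p in((385,270),(350,260-10),(300,300)):
    u,v=(f(p)).astype(int);o,dd=fray(c,[(u,v)]);print((o+dd*(c["z_map"][v,u]/(dd@c["view"][2,:3]))[:,None]).round(4))
g=ce-np.array([np.cos(a),np.sin(a),0])*.026
o,M=state();print("grasp",g,"turn wz",-(a-np.arctan2(M[1,0],M[0,0])))
d=np.array([g[0],g[1],.03])-o["position"]
print("shift after turn",np.cos(a)*d[0]+np.sin(a)*d[1],np.sin(a)*d[0]-np.cos(a)*d[1],-d[2])
E
```

```text
[[ 0.4307 -0.2636  0.006 ]
 [ 0.4534 -0.2361  0.006 ]
 [ 0.5158 -0.286   0.006 ]
 [ 0.4941 -0.3136  0.006 ]]
sides [0.0357 0.0799 0.0351 0.0807]
centre [ 0.47348278 -0.2748475   0.006     ] dir 2.4703372460010113
[[ 0.4753 -0.2792  0.0052]]
[[ 4.560e-01 -2.855e-01 -3.000e-04]]
[[ 4.549e-01 -3.245e-01  4.000e-04]]
t 7.55 p [ 494.4 -289.5  111.6] a 2.3425 tilt [-0.0066  0.0051] F [-0.11 -0.17  0.36] T [-0.016  0.002 -0.032] gap 68.3 g 0.0 q [-0.65  0.26  1.83  0.    1.06 -1.42]
grasp [ 0.49384186 -0.2910187   0.006     ] turn wz -0.12780831561866002
shift after turn -0.0005119515545547412 -0.0015730923394344132 0.08163972734845107
```

>>> carry_out:
  targets: [0,0,0,0,0,-0.065,0.45,0,0,0,0,0,-0.063,0.5,0,-2,30,0,0,0,0.5,0,0,30,0,0,0,0.5,0,0,22,0,0,0,0.5]

```text
clock: 7.97
position: [0.4949, -0.2925, 0.0316]
tool_rot: [-1.035, -2.964, -0.001]
wrist_force: [-0.7, 0.3, -0.4]
finger_gap: 0.503
grasp_force: 0.0
```

>>> carry_out:
  targets: [0,0,0,0,0,0,0.5,0,0,0,0,0,0,0.5,0,0,0,0,0,0,0.5]

```text
clock: 8.22
position: [0.4965, -0.2936, 0.0344]
tool_rot: [1.033, 2.966, -0.001]
wrist_force: [0.2, -1.2, 0.9]
finger_gap: 0.5
grasp_force: 0.0
```

```bash
python3 - <<'E'
from h import *
shift([.4938,-.2910,.020])
c,_=snap("5")
E
```

```text
t 8.22 p [ 496.5 -293.6   34.4] a 2.4712 tilt [ 0.001  -0.0008] F [ 0.23 -1.16  0.91] T [-0.095 -0.051 -0.004] gap 42.5 g 0.0 q [-0.66  0.38  1.85  0.    0.91 -1.56]
shift [ 3.7  0.3 14.4]
```

View pics/wrist5.png

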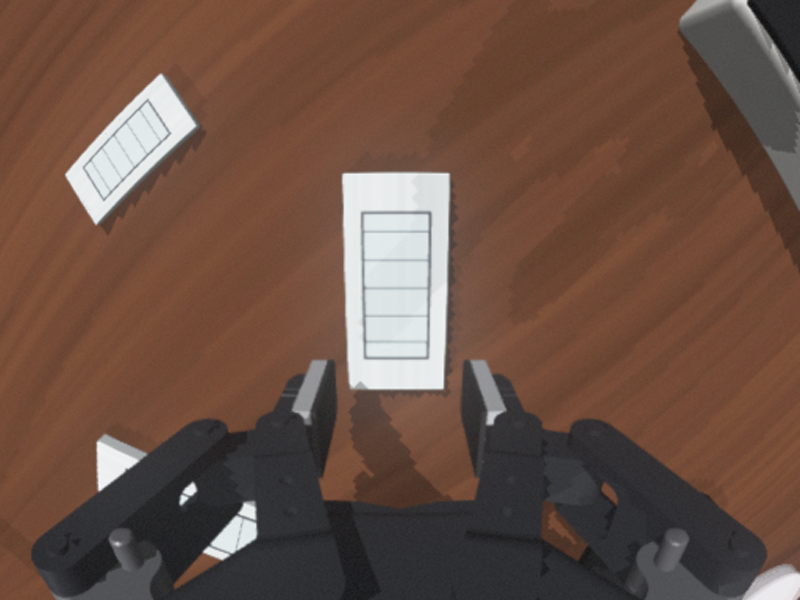

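The cell is centred between the pads and well aligned. I'll move 4 mm along its length and descend.

>>> carry_out:
  targets: [4,0,7,0,0,0,0.5,0,0,7,0,0,0,0.5,0,0,0,0,0,0,0.5,0,0,0,0,0,0,0.5]

```text
clock: 8.6
position: [0.4922, -0.2902, 0.019]
tool_rot: [-1.032, -2.966, -0.001]
wrist_force: [-0.3, 1.1, 0.4]
finger_gap: 0.496
grasp_force: 0.0
```

>>> carry_out:
  targets: [0,0,1.5,0,0,0,0.5,0,0,0,0,0,0,0.5,0,0,0,0,0,0,0.5]

```text
clock: 8.85
position: [0.4928, -0.2907, 0.0179]
tool_rot: [1.033, 2.967, -0.0]
wrist_force: [0.3, 0.5, -0.0]
finger_gap: 0.499
grasp_force: 0.0
```

```bash
python3 - <<'E'
from h import *
state()
E
```

```text
t 8.85 p [ 492.8 -290.7   17.9] a 2.4718 tilt [ 0.0002 -0.0001] F [ 0.27  0.54 -0.02] T [-0.011 -0.016  0.02 ] gap 42.4 g 0.0 q [-0.66  0.4   1.86  0.    0.88 -1.56]
```

>>> carry_out:
  targets: [0,0,2,0,0,0,0.5,0,0,0,0,0,0,0.5,0,0,0,0,0,0,0.5]

```text
clock: 9.1
position: [0.4926, -0.2906, 0.0157]
tool_rot: [-1.033, -2.967, -0.0]
wrist_force: [0.5, -0.2, -0.3]
finger_gap: 0.499
grasp_force: 0.0
```

>>> carry_out:
  targets: [0,0,1.5,0,0,0,0.5,0,0,0,0,0,0,0.5,0,0,0,0,0,0,0.5]

```text
clock: 9.35
position: [0.4926, -0.2906, 0.0142]
tool_rot: [-1.033, -2.967, -0.0]
wrist_force: [0.0, 0.1, -0.4]
finger_gap: 0.502
grasp_force: 0.0
```

>>> carry_out:
  targets: [0,0,1,0,0,0,0.5,0,0,0,0,0,0,0.5,0,0,0,0,0,0,0.5]

```text
clock: 9.6
position: [0.4926, -0.2906, 0.0132]
tool_rot: [-1.032, -2.967, -0.0]
wrist_force: [-0.3, 0.3, 0.1]
finger_gap: 0.498
grasp_force: 0.0
```

>>> carry_out:
  targets: [0,0,1.5,0,0,0,0.5,0,0,0,0,0,0,0.5,0,0,0,0,0,0,0.5]

```text
clock: 9.85
position: [0.4929, -0.2908, 0.0122]
tool_rot: [1.032, 2.967, -0.0]
wrist_force: [0.1, 0.4, 3.8]
finger_gap: 0.503
grasp_force: 1.6
```

>>> carry_out:
  targets: [0,0,1.5,0,0,0,0.5,0,0,0,0,0,0,0.5,0,0,0,0,0,0,0.5]

```text
clock: 10.1
position: [0.4929, -0.2908, 0.0121]
tool_rot: [-1.032, -2.967, -0.0]
wrist_force: [-4.0, 1.6, 12.2]
finger_gap: 0.5
grasp_force: 6.1
```

>>> carry_out:
  targets: [0,0,1,0,0,0,0.5,0,0,0,0,0,0,0.5,0,0,0,0,0,0,0.5]

```text
clock: 10.35
position: [0.493, -0.2908, 0.0121]
tool_rot: [-1.032, -2.966, -0.0]
wrist_force: [-6.2, 3.6, 17.6]
finger_gap: 0.502
grasp_force: 9.0
```

Contact is at TCP z = 12.2 mm, with about 5.5 N per mm of command. I'll raise so the tips clear by about 1.7 mm, then close.

>>> carry_out:
  targets: [0,0,-5.6,0,0,0,0.5,0,0,0,0,0,0,0.5,0,0,0,0,0,0,0.5]

```text
clock: 10.6
position: [0.4929, -0.2908, 0.015]
tool_rot: [1.032, 2.966, -0.0]
wrist_force: [0.5, 0.2, 0.1]
finger_gap: 0.497
grasp_force: 0.0
```

>>> carry_out:
  targets: [0,0,0,0,0,0,0.7,0,0,0,0,0,0,0.7,0,0,0,0,0,0,0.7,0,0,0,0,0,0,0.7]
  force: 60

```text
clock: 10.93
position: [0.4927, -0.2907, 0.0149]
tool_rot: [1.033, 2.967, -0.0]
wrist_force: [-0.5, 0.0, 4.0]
finger_gap: 0.394
grasp_force: 59.7
```

```bash
python3 - <<'E'
from h import *
state()
E
```

```text
t 10.93 p [ 492.7 -290.7   14.9] a 2.4718 tilt [ 0.     -0.0001] F [-0.46  0.04  3.96] T [0.033 0.106 0.063] gap 33.5 g 59.7 q [-0.66  0.41  1.86 -0.    0.87 -1.56]
```

>>> carry_out:
  targets: [0,0,-10,0,0,0,0.7,0,0,-25,0,0,0,0.7,0,0,-30,0,0,0,0.7,0,0,-25,0,0,0,0.7,0,0,-15,0,0,0,0.7]

```text
clock: 11.35
position: [0.4937, -0.2914, 0.123]
tool_rot: [1.031, 2.964, -0.002]
wrist_force: [0.5, -0.4, -0.3]
finger_gap: 0.392
grasp_force: 59.8
```

>>> carry_out:
  targets: [6,13,0,0,0,0,0.7,12,26,0,0,0,0,0.7,14,30,0,0,0,0,0.7,14,30,0,0,0,0,0.7,14,30,0,0,0,0,0.7]

```text
clock: 11.77
position: [0.5244, -0.1494, 0.1181]
tool_rot: [-1.033, -2.964, -0.001]
wrist_force: [0.9, -0.4, -0.9]
finger_gap: 0.39
grasp_force: 59.8
```

>>> carry_out:
  targets: [14,30,0,0,0,0,0.7,14,30,0,0,0,0,0.7,14,30,0,0,0,0,0.7,12,26,0,0,0,0,0.7,6,14,0,0,0,0,0.7]

```text
clock: 12.18
position: [0.5579, -0.0086, 0.118]
tool_rot: [-1.028, -2.965, -0.002]
wrist_force: [-0.1, 0.2, -0.3]
finger_gap: 0.391
grasp_force: 59.8
```

>>> carry_out:
  targets: [0,0,0,0,0,0.07,0.7,0,0,0,0,0,0.1,0.7,0,0,0,0,0,0.1,0.7,0,0,0,0,0,0.1,0.7,0,0,0,0,0,0.1,0.7]

```text
clock: 12.6
position: [0.5575, -0.0116, 0.1178]
tool_rot: [-1.699, -2.638, 0.002]
wrist_force: [1.2, 0.2, -0.6]
finger_gap: 0.389
grasp_force: 59.9
```

>>> carry_out:
  targets: [0,0,0,0,0,0.1,0.7,0,0,0,0,0,0.1,0.7,0,0,0,0,0,0.06,0.7,0,0,0,0,0,0,0.7,0,0,0,0,0,0,0.7]

```text
clock: 13.02
position: [0.5579, -0.0121, 0.1184]
tool_rot: [-2.019, -2.403, 0.002]
wrist_force: [0.8, 0.4, -1.3]
finger_gap: 0.396
grasp_force: 59.9
```

```bash
python3 - <<'E'
from h import *
c,_=snap("6");shift([.5593,-.0132,.12])
E
```

```text
t 13.07 p [558.3 -12.3 118.7] a 1.7437 tilt [-0.0023  0.0005] F [-0.64  0.69 -0.09] T [ 0.032  0.008 -0.026] gap 33.0 g 59.9 q [-0.15  0.22  1.87  0.    1.06 -0.32]
shift [-1.   0.9 -1.3]
```

View pics/wrist6.png

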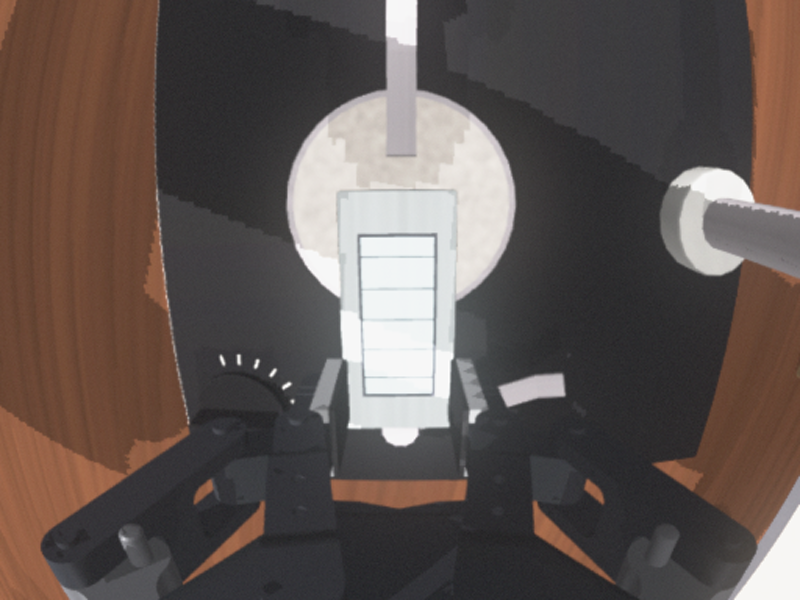

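The last picture shows the cell held level and straight, the clip toe tip at (401,156), the leaf centreline at (401,20), the window from (289,200) to (515,200) with its top at (402,90), and the cell's front edge from (337,191) to (457,190).

```bash
python3 - <<'E'
from h import *
from scipy.optimize import least_squares
c=load("wrist6.npz");f=lambda p:np.array(p)*.64
th=.172;M=np.array([[np.cos(th),-np.sin(th)],[np.sin(th),np.cos(th)]]);o=np.array([.5495,.043])
B=lambda P:((P[:,:2]-o)@M*1000).round(1).tolist()
print("toe(base)",B(fplane(c,f([(401.5,156)]),.0595)),"leaf",B(fplane(c,f([(401.5,20)]),.056)))
w=fplane(c,f([(289,200),(515,200),(402,90),(305,145),(500,145),(300,255)]),.045)
s=least_squares(lambda q:np.hypot(w[:,0]-q[0],w[:,1]-q[1])-.0475,o);print("win",s.x,(s.fun*1000).round(1),B(s.x[None]))
C=fplane(c,f([(337,191),(457,190),(448,428),(349,428)]),.1098);print("cell",B(C),B(C.mean(0)[None]))
e=C[0]+C[1]-C[2]-C[3];print("cell dir",np.arctan2(e[1],e[0])-np.pi/2)
print("TCP",B(np.array([[.5583,-.0123]])))
# triangulate toe from wrist6 and the window check vs wrist2
E
```

```text
toe(base) [[0.3, 20.7]] leaf [[0.2, 78.8]]
win [0.54899578 0.045242  ] [1.5 3.1 0.3 0.5 2.3 3.6] [[-0.1, 2.3]]
cell [[-18.9, 9.3], [16.4, 9.6], [16.5, -70.1], [-17.7, -70.2]] [[-0.9, -30.3]]
cell dir 0.18002190954562014
TCP [[-0.8, -56.0]]
```

The toe comes out at base (0.3, 20.7), against 0, 21 expected, so the base pose is good. The cell centre is at base (-0.9, -30.3). I'll lower to just above the stage.

>>> carry_out:
  targets: [0,1,15,0,0,0,0.7,0,0,20,0,0,0,0.7,0,0,14,0,0,0,0.7,0,0,5,0,0,0,0.7,0,0,0,0,0,0,0.7]

```text
clock: 13.48
position: [0.5584, -0.0124, 0.0638]
tool_rot: [-2.02, -2.401, 0.004]
wrist_force: [0.2, -0.6, -0.5]
finger_gap: 0.391
grasp_force: 59.8
```

>>> carry_out:
  targets: [0,0,0,0,0,0,0.7,0,0,0,0,0,0,0.7,0,0,0,0,0,0,0.7]

```text
clock: 13.73
position: [0.5615, -0.013, 0.0672]
tool_rot: [2.022, 2.402, 0.002]
wrist_force: [0.3, -0.1, -0.7]
finger_gap: 0.394
grasp_force: 59.8
```

>>> carry_out:
  targets: [0,0,2,0,0,0,0.7,0,0,0,0,0,0,0.7,0,0,0,0,0,0,0.7]

```text
clock: 13.98
position: [0.5605, -0.0129, 0.0642]
tool_rot: [2.023, 2.403, 0.0]
wrist_force: [0.4, -0.9, -0.4]
finger_gap: 0.393
grasp_force: 59.8
```

>>> carry_out:
  targets: [0,0,1,0,0,0,0.7,0,0,0,0,0,0,0.7,0,0,0,0,0,0,0.7]

```text
clock: 14.23
position: [0.5603, -0.0129, 0.0628]
tool_rot: [-2.024, -2.403, 0.0]
wrist_force: [-0.4, -0.3, -1.0]
finger_gap: 0.393
grasp_force: 59.8
```

>>> carry_out:
  targets: [0,0,1,0,0,0,0.7,0,0,0,0,0,0,0.7,0,0,0,0,0,0,0.7]

```text
clock: 14.48
position: [0.5603, -0.0129, 0.0618]
tool_rot: [-2.023, -2.403, 0.0]
wrist_force: [0.7, 0.8, -1.8]
finger_gap: 0.392
grasp_force: 59.8
```

>>> carry_out:
  targets: [0,-1,1,0,0,0,0.7,0,0,0,0,0,0,0.7,0,0,0,0,0,0,0.7]

```text
clock: 14.73
position: [0.5592, -0.0131, 0.0608]
tool_rot: [-2.023, -2.403, 0.0]
wrist_force: [0.2, -0.5, -1.3]
finger_gap: 0.394
grasp_force: 59.8
```

>>> carry_out:
  targets: [0,0,0.7,0,0,0,0.7,0,0,0,0,0,0,0.7,0,0,0,0,0,0,0.7]

```text
clock: 14.98
position: [0.5594, -0.0131, 0.0602]
tool_rot: [-2.024, -2.403, 0.0]
wrist_force: [0.0, -0.1, -0.3]
finger_gap: 0.397
grasp_force: 59.8
```

>>> carry_out:
  targets: [0,0,0.6,0,0,0,0.7,0,0,0,0,0,0,0.7,0,0,0,0,0,0,0.7]

```text
clock: 15.23
position: [0.5595, -0.0131, 0.0599]
tool_rot: [2.024, 2.403, 0.0]
wrist_force: [-0.2, 0.8, 1.7]
finger_gap: 0.393
grasp_force: 60.2
```

```bash
python3 - <<'E'
from h import *
state()
E
```

```text
t 15.23 p [559.5 -13.1  59.9] a 1.7418 tilt [ 0.0001 -0.    ] F [-0.15  0.85  1.7 ] T [ 0.047  0.219 -0.011] gap 33.4 g 60.2 q [-0.15  0.31  1.89 -0.    0.94 -0.32]
```

Touching the stage at TCP z = 59.9, as expected. I'll ease up 0.3 mm and slide left under the toe.

>>> carry_out:
  targets: [0,0,-0.3,0,0,0,0.7,2,0,0,0,0,0,0.7,3,0,0,0,0,0,0.7,3,0,0,0,0,0,0.7,2,0,0,0,0,0,0.7]

```text
clock: 15.65
position: [0.5577, -0.0029, 0.0599]
tool_rot: [2.023, 2.403, 0.0]
wrist_force: [0.4, -1.3, 1.2]
finger_gap: 0.391
grasp_force: 60.0
```

>>> carry_out:
  targets: [2,0,0,0,0,0,0.7,2,0,0,0,0,0,0.7,2,0,0,0,0,0,0.7,1,0,0,0,0,0,0.7,0,0,0,0,0,0,0.7]

```text
clock: 16.07
position: [0.5564, 0.0041, 0.0599]
tool_rot: [-2.023, -2.403, -0.0]
wrist_force: [-0.8, 0.3, 1.1]
finger_gap: 0.394
grasp_force: 60.0
```

```bash
python3 - <<'E'
from h import *
state()
E
```

```text
t 16.07 p [556.4   4.1  59.9] a 1.7419 tilt [-0.      0.0004] F [-0.75  0.34  1.12] T [ 0.102 -0.022 -0.022] gap 33.5 g 60.0 q [-0.12  0.31  1.89  0.    0.94 -0.29]
```

>>> carry_out:
  targets: [2,0,0,0,0,0,0.7,2,0,0,0,0,0,0.7,2,0,0,0,0,0,0.7,2,0,0,0,0,0,0.7,2,0,0,0,0,0,0.7]

```text
clock: 16.48
position: [0.5548, 0.0137, 0.0599]
tool_rot: [2.024, 2.403, -0.0]
wrist_force: [0.4, -1.3, -0.1]
finger_gap: 0.39
grasp_force: 60.0
```

>>> carry_out:
  targets: [2,0,0,0,0,0,0.7,1.5,0,0,0,0,0,0.7,0.7,0,0,0,0,0,0.7,0,0,0,0,0,0,0.7,0,0,0,0,0,0,0.7]

```text
clock: 16.9
position: [0.554, 0.0179, 0.0599]
tool_rot: [-2.023, -2.403, -0.001]
wrist_force: [0.3, 0.7, 0.7]
finger_gap: 0.39
grasp_force: 60.0
```

```bash
python3 - <<'E'
from h import *
c,_=snap("7");o,_=state()
top,_=snap("7","top")
th=.172;M=np.array([[np.cos(th),-np.sin(th)],[np.sin(th),np.cos(th)]]);oo=np.array([.5495,.043])
print("TCP base",(o["position"][:2]-oo)@M)
# predicted corner pixels of the centred cell (z=51) against white/dark edges found along scan lines
W=lambda x,y,z:[*(M@np.array([x,y])+oo),z]
g=cv2.cvtColor(c["frame"],cv2.COLOR_RGB2GRAY)
for nm,pts in {"x-scan@y=-5":[(x,-5) for x in np.arange(-26,26.1,1)],"x-scan@y=15":[(x,15) for x in np.arange(-26,26.1,1)],"end scan@x=-12":[(-12,y) for y in np.arange(28,50,1)],"end@x=12":[(12,y) for y in np.arange(28,50,1)],"near@x=0":[(0,y) for y in np.arange(-52,-26,1)]}.items():
    p=fproj(c,np.array([W(x/1000,y/1000,.051) for x,y in pts])).astype(np.float32)
    v=cv2.remap(g,p[:,0].reshape(1,-1),p[:,1].reshape(1,-1),cv2.INTER_LINEAR)[0]
    print(nm,pts[0],pts[-1],v.tolist())
E
```

```text
t 16.95 p [554.   17.9  59.9] a 1.7416 tilt [-0.0001  0.0006] F [0.39 1.45 0.97] T [ 0.139  0.041 -0.002] gap 33.1 g 60.0 q [-0.09  0.3   1.9   0.    0.94 -0.27]
TCP base [ 0.0001778 -0.0254827]
x-scan@y=-5 (np.float64(-26.0), -5) (np.float64(26.0), -5) [208, 210, 212, 214, 214, 214, 213, 211, 206, 202, 213, 227, 228, 228, 213, 182, 243, 245, 245, 245, 245, 245, 245, 245, 245, 245, 245, 245, 245, 245, 245, 245, 245, 245, 245, 245, 245, 239, 153, 231, 231, 231, 232, 233, 209, 213, 208, 204, 203, 205, 206, 209, 211]
x-scan@y=15 (np.float64(-26.0), 15) (np.float64(26.0), 15) [208, 208, 211, 213, 213, 212, 210, 209, 202, 207, 227, 227, 227, 227, 197, 191, 245, 245, 245, 245, 245, 245, 245, 245, 245, 245, 245, 245, 245, 245, 245, 245, 245, 245, 245, 245, 245, 220, 175, 231, 231, 232, 231, 217, 209, 215, 214, 215, 216, 215, 213, 211, 208]
end scan@x=-12 (-12, np.int64(28)) (-12, np.int64(49)) [229, 229, 229, 230, 229, 230, 230, 229, 229, 229, 229, 227, 195, 214, 210, 208, 203, 204, 196, 195, 206, 149]
end@x=12 (12, np.int64(28)) (12, np.int64(49)) [228, 228, 228, 228, 227, 227, 227, 228, 227, 227, 227, 226, 183, 214, 213, 210, 207, 208, 220, 206, 209, 152]
near@x=0 (0, np.int64(-52)) (0, np.int64(-27)) [84, 85, 86, 86, 88, 99, 207, 246, 246, 247, 247, 236, 229, 229, 230, 231, 231, 231, 230, 231, 230, 231, 231, 231, 230, 178]
```

The cell sits at base x -17 to 17.3, y -40.8 to 39.8. I'll check the window rim at stage height and the clip toe the same way.

```bash
python3 - <<'E'
from h import *
from scipy.optimize import least_squares
c=load("wrist7.npz");t=load("top7.npz")
th=.172;M=np.array([[np.cos(th),-np.sin(th)],[np.sin(th),np.cos(th)]]);oo=np.array([.5495,.043])
def W(xy,z): xy=np.atleast_2d(xy);return np.c_[xy@M.T+oo,np.full(len(xy),z)]
def rim(c,pr,angs):
    g=cv2.cvtColor(c["frame"],cv2.COLOR_RGB2GRAY);r=np.arange(.038,.058,.0003);out=[]
    for A in np.radians(angs):
        p=pr(c,W(np.c_[r*np.cos(A),r*np.sin(A)],.045)).astype(np.float32)
        v=cv2.GaussianBlur(cv2.remap(g,p[:,0].reshape(1,-1),p[:,1].reshape(1,-1),1),(1,1),0)[0].astype(float)
        k=np.argmin(v[5:]-v[:-5])+2.5;out.append((np.degrees(A),r[0]+k*.0003,(v[5:]-v[:-5]).min()))
    o=np.array(out);ok=o[:,2]<-60
    xy=np.c_[np.cos(np.radians(o[:,0])),np.sin(np.radians(o[:,0]))]*o[:,1:2];xy=xy[ok]
    s=least_squares(lambda q:np.hypot(*(xy-q[:2]).T)-q[2],[0,0,.0475],loss="soft_l1",f_scale=.0005)
    print(ok.sum(),"window in base mm",(s.x*1000).round(2),"resid",np.median(abs(s.fun))*1000)
rim(c,fproj,[*range(-70,71,5),*range(110,251,5),*range(60,80,4),*range(100,121,4)])
t0=load("top0.npz");rim(t0,proj,[*range(-180,70,6),*range(110,180,6)])
for n in("wrist2",):
    rim(load(n+".npz"),fproj,range(-170,60,6))
g=cv2.cvtColor(c["frame"],cv2.COLOR_RGB2HSV)
# leaf/toe: values along the leaf axis on plane of toe
y=np.arange(10,40,1.);p=fproj(c,W(np.c_[0*y,y]/1000,.0595)).astype(int);print("toe",list(zip(y,c["frame"][p[:,1],p[:,0]].mean(1).astype(int))))
E
```

```text
63 window in base mm [-0.06  0.52 50.32] resid 0.07990871223765433
36 window in base mm [-0.3  -0.93 51.79] resid 0.37510867580604557
32 window in base mm [-0.27  0.25 50.3 ] resid 0.11184074671544489
toe [(np.float64(10.0), np.int64(245)), (np.float64(11.0), np.int64(244)), (np.float64(12.0), np.int64(222)), (np.float64(13.0), np.int64(245)), (np.float64(14.0), np.int64(245)), (np.float64(15.0), np.int64(245)), (np.float64(16.0), np.int64(245)), (np.float64(17.0), np.int64(245)), (np.float64(18.0), np.int64(245)), (np.float64(19.0), np.int64(245)), (np.float64(20.0), np.int64(245)), (np.float64(21.0), np.int64(227)), (np.float64(22.0), np.int64(207)), (np.float64(23.0), np.int64(206)), (np.float64(24.0), np.int64(205)), (np.float64(25.0), np.int64(207)), (np.float64(26.0), np.int64(202)), (np.float64(27.0), np.int64(203)), (np.float64(28.0), np.int64(203)), (np.float64(29.0), np.int64(202)), (np.float64(30.0), np.int64(201)), (np.float64(31.0), np.int64(203)), (np.float64(32.0), np.int64(201)), (np.float64(33.0), np.int64(200)), (np.float64(34.0), np.int64(212)), (np.float64(35.0), np.int64(214)), (np.float64(36.0), np.int64(213)), (np.float64(37.0), np.int64(214)), (np.float64(38.0), np.int64(214)), (np.float64(39.0), np.int64(212))]
```

The clip toe is still at y = 21, so it isn't displaced. The window is centred at about (-0.1, 0.5) and the cell at (0.3, -0.5). I'll nudge 1 mm and press.

>>> carry_out:
  targets: [0.5,-0.2,0,0,0,0,0.7,0.5,0,0,0,0,0,0.7,0,0,0,0,0,0,0.7,0,0,0.6,0,0,0,0.7,0,0,0,0,0,0,0.7]

```text
clock: 17.42
position: [0.5538, 0.0185, 0.0599]
tool_rot: [-2.023, -2.403, 0.001]
wrist_force: [-2.3, -0.0, 4.8]
finger_gap: 0.393
grasp_force: 60.5
```

>>> carry_out:
  targets: [0,0,0.6,0,0,0,0.7,0,0,0,0,0,0,0.7,0,0,0.5,0,0,0,0.7,0,0,0,0,0,0,0.7,0,0,0,0,0,0,0.7]

```text
clock: 17.83
position: [0.5538, 0.0185, 0.0598]
tool_rot: [-2.023, -2.403, 0.001]
wrist_force: [-3.6, -0.4, 10.7]
finger_gap: 0.395
grasp_force: 61.2
```

```bash
python3 - <<'E'
from h import *
state()
E
```

```text
t 17.83 p [553.8  18.5  59.8] a 1.7419 tilt [-0.0007 -0.0002] F [-3.64 -0.36 10.7 ] T [-0.042  0.784 -0.002] gap 33.6 g 61.2 q [-0.09  0.3   1.9  -0.    0.94 -0.26]
```

Steady push of about 10.7 N. I'll let it settle, then check once more by numbers.

>>> carry_out:
  targets: [0,0,0,0,0,0,0.7,0,0,0,0,0,0,0.7,0,0,0,0,0,0,0.7,0,0,0,0,0,0,0.7,0,0,0,0,0,0,0.7]

```text
clock: 18.25
position: [0.5538, 0.0185, 0.0598]
tool_rot: [-2.023, -2.403, 0.001]
wrist_force: [-4.5, -0.7, 10.0]
finger_gap: 0.394
grasp_force: 61.2
```

```bash
python3 - <<'E'
from h import *
c,_=snap("8");state()
th=.172;M=np.array([[np.cos(th),-np.sin(th)],[np.sin(th),np.cos(th)]]);oo=np.array([.5495,.043])
W=lambda xy,z:np.c_[np.atleast_2d(xy)@M.T+oo,np.full(len(xy),z)]
g=cv2.cvtColor(c["frame"],cv2.COLOR_RGB2GRAY)
def sc(nm,xy,z=.051):
    p=fproj(c,W(np.array(xy,float)/1000,z)).astype(np.float32);print(nm,cv2.remap(g,p[:,0].reshape(1,-1),p[:,1].reshape(1,-1),1)[0].tolist())
h=np.arange(36,45,.5);sc("left end 36..44.5 x=-12",[(-12,y) for y in h]);sc("x=12",[(12,y) for y in h])
n=np.arange(-44,-36,.5);sc("near end -44..",[(0,y) for y in n])
for y in(-5,25):
    sc(f"-20..-15 y={y}",[(x,y) for x in np.arange(-20,-14.9,.5)]);sc("15..20",[(x,y) for x in np.arange(15,20.1,.5)])
sc("toe 17..26",[(0,y) for y in np.arange(17,26,1)],.0595)
E
```

```text
t 18.3 p [553.8  18.5  59.8] a 1.7419 tilt [-0.0007 -0.0002] F [-3.66  0.22 10.55] T [-0.109  0.708  0.015] gap 33.4 g 61.2 q [-0.09  0.3   1.9  -0.    0.94 -0.26]
left end 36..44.5 x=-12 [229, 229, 230, 229, 229, 229, 229, 227, 210, 196, 209, 212, 210, 209, 208, 204, 204, 204]
x=12 [228, 228, 227, 226, 227, 227, 227, 226, 216, 186, 202, 213, 214, 212, 209, 207, 207, 206]
near end -44.. [246, 247, 247, 247, 247, 242, 236, 232, 230, 228, 228, 228, 230, 230, 229, 229]
-20..-15 y=-5 [213, 212, 210, 209, 205, 200, 204, 207, 215, 224, 228]
15..20 [231, 232, 232, 233, 233, 224, 210, 212, 212, 210, 208]
-20..-15 y=25 [209, 211, 211, 209, 197, 199, 205, 207, 214, 225, 227]
15..20 [229, 230, 231, 232, 224, 200, 193, 213, 215, 215, 215]
toe 17..26 [245, 245, 245, 245, 228, 205, 204, 205, 204]
```

```bash
python3 -c "
from plant import manip
print(manip.hand_in())"
```

```text
the job is handed in; nothing more can be done
None
```

I've handed the job in: the dial pointer is on the long mark (about 1.785 against 1.80). The cell is under the left-hand clip, within about 1 mm of the window's centre with the toe tip still at its rest position, and the fingers are pressing it flat with about 10.5 N.

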